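# Finish the crosswise bar stack and hold the ground-test probe on its contact

### The job

Finish the crosswise stack of aluminium bars on the grounding plate: lay the two loose bars lying on the table on top as the third layer, crossing the second layer and lying straight above the two bottom bars, the bar with the round test mark facing up. Then take the test probe out of its leaning holder and hold it upright with its spring tip on the centre of the round mark, pressing gently so that the tip is pushed in about halfway (about 2 N), leaving the stack and the things around it undisturbed. Finish while still holding the probe there; do not let go.

Things in the scene. Friction and masses are not known exactly. Their poses are not given: they have to be found in the camera images.
- plate: steel grounding plate 180 x 180 x 8 mm, fixed. Origin: centre of its underside, on the table; z up. Layer 1: bars along plate x at y = +-45 mm, undersides at z = 8 mm. Layer 2: bars along plate y at x = +-45 mm, undersides at 24 mm. Layer 3 goes along plate x at y = +-45 mm, centred on x = 0, undersides at 40 mm, tops at 56 mm; either bar on either side. 6 mm high stud in one corner.
- low_left: Bottom layer, plate +y side, already in place: aluminium bar 150 x 20 x 16 mm (long along its x, wide along y), about 130 g, loose. Origin: centre of its underside. z up.
- low_right: Bottom layer, plate -y side, already in place: aluminium bar 150 x 20 x 16 mm (long along its x, wide along y), about 130 g, loose. Origin: centre of its underside. z up.
- mid_near: Second layer, plate -x side, already in place: aluminium bar 150 x 20 x 16 mm (long along its x, wide along y), about 130 g, loose. Origin: centre of its underside. z up.
- mid_far: Second layer, plate +x side, already in place: aluminium bar 150 x 20 x 16 mm (long along its x, wide along y), about 130 g, loose. Origin: centre of its underside. z up.
- bar_pad: One of the two bars lying on the table, to be stacked: the one with a round test mark on its top face. aluminium bar 150 x 20 x 16 mm (long along its x, wide along y), about 130 g, loose. Origin: centre of its underside. z up.
- bar_plain: The other bar lying on the table, to be stacked, without a mark. aluminium bar 150 x 20 x 16 mm (long along its x, wide along y), about 130 g, loose. Origin: centre of its underside. z up.
- pad (a point): Centre of the round test mark (flat dark disc 16 mm across with a bright centre dot of 5 mm) on the top face of the marked bar: 45 mm from the bar's centre along its +x, at the height of its top face (16 mm above its underside).
- probe: test probe, loose, 150 g. Origin: end of its spring tip when fully out; z along the probe from tip to handle. Tip 6 mm thick, z 0 to 14 mm; square nose 16 mm wide, to 55; square collar 32 mm wide, to 61; square grey handle 22 mm wide, flats facing its x and y, to 135; round cap to 139. Mass centre at about 76 mm. Starts in the holder, collar on its mouth, leaning with it, nose inside.
- grip (a point): Point on the probe's axis in the handle, 105 mm from the end of the tip: a good height to grip, across the faces that look to the probe's +y and -y.
- tip (a point): The outer end of the spring tip (moves with it).
- plunger (a joint): How far the spring tip is pushed into the probe, m: 0 = fully out, 0.012 = fully in (halfway = 0.006). Spring 350 N/m without preload: 0.006 is 2.1 N, fully in 4.2 N.
- holder: holder of the probe, fixed: base 90 x 90 x 12 mm with a square tube (26 mm outside, 18 mm inside, 45 mm long) whose mouth leans 0.35 rad (20 deg) from upright towards the holder's -x, roughly towards the robot. Origin: on the table under the centre of the mouth, which is 74 mm up. The probe draws out straight along its own z and is clear after 60 mm.
- jar: Bystander: closed jar, 60 mm across, 70 mm high; origin at the centre of its underside. Leave alone.
- mouse: Bystander: black computer mouse, 105 x 58 x 32 mm; origin at the centre of its underside. Leave alone.
- joystick: Bystander: joystick box 70 x 100 x 40 mm with a stick to 104 mm high; origin at the centre of its underside. Leave alone.

How it is judged:
By the outcome, as a careful person would: the job done as asked, in the order asked, and still so for the second after the job is handed in, while the arm keeps its last pose, push and grip.
It also fails if it takes over 64 s, if anything falls off the work surface, if the arm or the gripper's body presses on something with over 40 N, if the wrist force passes 120 N, or if a joint passes its speed limit or range.

### The arm

A 6-joint arm with a two-finger parallel gripper is mounted at the origin on the work surface. World frame = base frame: x ahead of the robot, y to its left, z up, the work surface at z = 0. Lengths are in m, angles in rad, forces in N, time in s.
With the tool pointing down it reaches from about 0.325 to 0.9 m from the base axis. Payload 3.5 kg.
Tool frame: the origin (TCP) lies on the centre line of the jaws, within the pads' length; the fingertips stand 14 mm ahead of it and the grasp point (between the pads) lies 5 mm behind it (r.tip_extent is the distance from the TCP to the fingertips, in m); z points along the fingers, y is the line along which they close (so a half turn about z gives the same grasp; the last joint's range is limited). The gripper opens to 85 mm and grips with 20 to 120 N. Pads are 22 mm wide; open, the fingers measure 114 mm over their backs; the gripper's body (76 mm by 85 mm) begins 54 mm behind the grasp point. The pads swing forward as they close: fully open they stand 13 mm farther back than shut.
Start: joints at [1.016, 0.276, -0.026, 1.268, 0, 1.467], TCP at [0.273, 0.562, 0.245] pointing down, gripper open.
Joint ranges: [-3.12, 3.12], [-0.85, 1.88], [-1.08, 1.24], [-1.95, 2.15], [-1.57, 1.53], [-3.14, 3.14]. Speed limits (rad/s): [2.57, 2.57, 3.14, 3.14, 3.14, 3.14].

### API

Orientations are given as a 3x3 rotation matrix whose columns are the frame's x, y, z axes.
In Python, from plant import r, eyes, monitor gives the robot as it stands (r), with the cameras (eyes) and the readings (monitor).
- The arm moves only by the shell command python3 inch.py 'ROWS' [OPENING]. ROWS is one flat JSON list of numbers that holds 1 to 10 rows one after another, with no inner brackets; each row has 6 numbers: dx, dy, dz in m, then a rotation vector rx, ry, rz in rad; each row shifts and turns the commanded pose from where the row before left it, along the tool's axes as they then stand; what a row does not reach is not made up. A row lasts 1/10 s, in which the tool goes at most 0.05 m and 0.15 rad, less where a joint would pass 70% of its speed; a pose out of reach is approached as far as the arm can. OPENING is the opening from 0.0 (shut) to 1.0 (fully open), set as the command begins (- or left out keeps the last). The fingers move at their own pace and stop on an object; the grip force is fixed at half the most. Time passes only in rows, so rows that do not move let the fingers close. It prints the time, the measured TCP pose, the force, the opening and the grip force at its end. Input that does not fit is refused with a message, and nothing moves.
- monitor.get_state(): the state, without advancing time (a new reading comes with each control period).
- eyes.snapshot(name): name is "scene" or "side" or "wrist"; returns a dict with "img" (400x640x3 uint8, red, green, blue), "K" (3x3 intrinsics, pixels), "dist" ([k1, k2, p1, p2, k3] as OpenCV has them; the pictures are not rectified), "view" (4x4, takes a point from world to camera coordinates). Camera axes: x right, y up, looking along -z (the intrinsics and any distortion apply to the point x, -y, -z); pixel columns grow to the right and rows downward; lengths in m; the calibration is good to about 2 mm. A picture is of the moment at which its call begins. There is no depth.
- r.job_done(): hands the job in; it is judged then, once.
The state is a dict: "t": time; "joint_pos": joint angles; "joint_vel": joint speeds; "tau": joint torques, N m; "tcp_pos": TCP position; "tool_rot": TCP orientation; "ft_force": force on the tool from outside, world axes, zero at the start; "ft_torque": the same for the moment, N m; "finger_gap": opening from 0.0 (shut) to 1.0 (fully open); "grip_force": force on a finger pad.
Only numpy, scipy, OpenCV 4.12 (cv2) and the standard library are available. Lean on these libraries where they do the work, as an engineer would, in place of code of your own. Each camera call takes 0.05 s, during which the arm holds its last target. There are 200 camera calls.

## Working session

There is one attempt and no reset: what is moved stays moved. The work goes in short steps, Python scripts to look and compute and a shell command to move; the robot and the scene stay as the last step left them, time stands still between calls to the robot, and variables do not carry over. Pictures are saved under pics/ and viewed, at most 10 in all, crops included, and the job is handed in when it is done.

```bash
ls; mkdir -p pics
python3 - <<'E'
from plant import r, eyes, monitor
import cv2,pickle
s=monitor.get_state(); print(s['t'],s['tcp_pos'],s['tool_rot'],s['finger_gap'],r.tip_extent)
d={}
for n in("scene","side","wrist"):
    a=eyes.snapshot(n); d[n]=a; cv2.imwrite(f"pics/{n}0.png",a["img"][:,:,::-1]); print(n,a['K'],a['dist'],a['view'])
pickle.dump(d,open('snap0.pkl','wb'))
E
```

```text
inch.py
pics
plant.py
0.0 [0.2724725  0.5616631  0.24415533] [[-8.99668863e-01  4.36571404e-01 -1.16020090e-03]
 [ 4.36572885e-01  8.99666959e-01 -1.86511735e-03]
 [ 2.29537513e-04 -2.18450026e-03 -9.99997588e-01]] 1.002235595522059 0.014
scene [[479.78672522   0.         321.60052854]
 [  0.         479.78672522 196.99077983]
 [  0.           0.           1.        ]] [-0.14077945  0.          0.          0.          0.        ] [[ 0.30234204  0.95309489 -0.01412146 -0.23079724]
 [-0.51580145  0.17604569  0.83842518  0.21752141]
 [ 0.80158478 -0.24620731  0.54483374 -1.73377902]
 [ 0.          0.          0.          1.        ]]
side [[392.99331611   0.         322.69490379]
 [  0.         392.99331611 201.11285953]
 [  0.           0.           1.        ]] [-0.03587074  0.          0.          0.          0.        ] [[-0.97816919 -0.20690896 -0.01933192  0.58592007]
 [ 0.106204   -0.57769861  0.80931145 -0.12690451]
 [-0.17862182  0.7895904   0.58706154 -0.80158583]
 [ 0.          0.          0.          1.        ]]
wrist [[352.30085817   0.         314.68502023]
 [  0.         352.30085817 199.79765771]
 [  0.           0.           1.        ]] [-0.03764257  0.          0.          0.          0.        ] [[ 0.43656783  0.89966982 -0.00165749 -0.623554  ]
 [-0.86875535  0.42108623 -0.26067323  0.0347683 ]
 [-0.23382189  0.1152415   0.96542567 -0.37737641]
 [ 0.          0.          0.          1.        ]]
```

View pics/scene0.png

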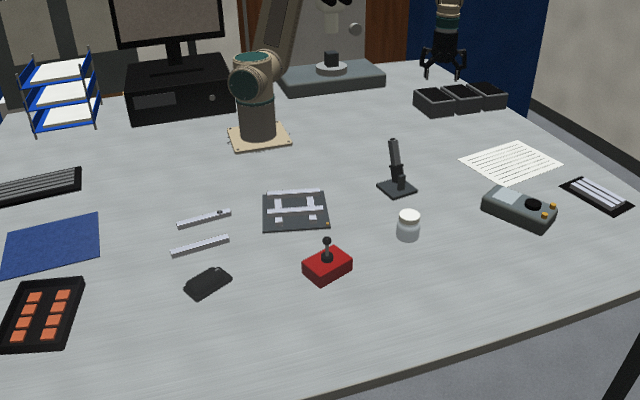

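View pics/side0.png

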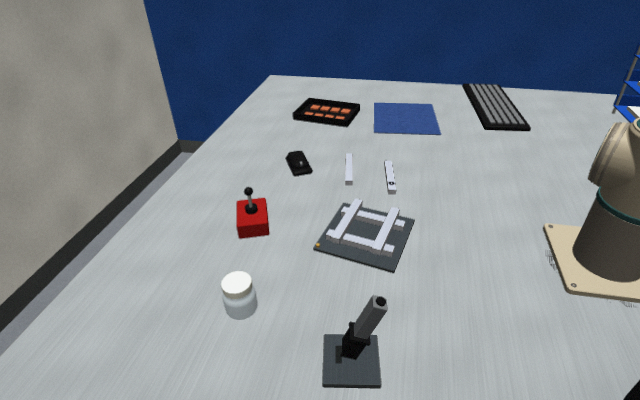

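The scene view shows the plain bar at about (200,245) and the marked bar at about (205,218) with its mark near (220,212). The plate is at (296,211), the holder at (397,185), the jar at (408,225) and the joystick at (327,262). The side view shows the bars at (349,168) and (391,176, mark at about 391,183), the plate at (365,237) with its stud at (317,245), and the probe cap at (380,300).

```bash
cat > h.py <<'E'
import numpy as np, cv2
def ray(a,uv):
    p=cv2.undistortPoints(np.float64([[uv]]),a['K'],np.float64(a['dist']))[0,0]
    R=a['view'][:3,:3];t=a['view'][:3,3]
    d=R.T@np.array([p[0],-p[1],-1.]); return -R.T@t,d/np.linalg.norm(d)
def onz(a,uv,z):
    o,d=ray(a,uv); return o+d*(z-o[2])/d[2]
def tri(L):
    A=np.zeros((3,3));b=np.zeros(3);rs=[ray(a,uv) for a,uv in L]
    for o,d in rs:
        M=np.eye(3)-np.outer(d,d);A+=M;b+=M@o
    p=np.linalg.solve(A,b); return p,[np.linalg.norm((np.eye(3)-np.outer(d,d))@(p-o)) for o,d in rs]
def proj(a,P):
    P=np.atleast_2d(P);R=a['view'][:3,:3];t=a['view'][:3,3]
    c=(P@R.T+t)*[1,-1,-1]
    return cv2.projectPoints(c,np.zeros(3),np.zeros(3),a['K'],np.float64(a['dist']))[0][:,0]
def brightbars(a,z,lo=150,roi=None):
    pass
E
python3 - <<'E'
import pickle,numpy as np
from h import *
np.set_printoptions(precision=4,suppress=True)
d=pickle.load(open('snap0.pkl','rb'));s,c=d['side'],d['scene']
for n,uv,z in [('plain',(349,168),.016),('padbar',(391,176),.016),('mark',(391,183),.016),('plate L',(315,248),.008),('plate R',(414,232),.008),('plate B',(396,269),.008),('plate T',(335,205),.008),('jar',(240,312),0),('joy',(252,228),.04),('mouse',(299,162),.03)]:
    print(n,onz(s,uv,z))
for n,uv,z in [('plain',(200,245),.016),('padbar',(205,218),.016),('mark',(220,212),.016),('jar',(408,238),0),('holder',(397,189),.012),('mouse',(208,283),.03)]: print('c',n,onz(c,uv,z))
print('cap',tri([(s,(380,301)),(c,(393,140))]))
for q in [(323,386),(381,386),(380,337),(324,336)]: print(onz(s,q,.012))
E
```

```text
plain [ 0.5769 -0.2507  0.016 ]
padbar [ 0.4595 -0.2297  0.016 ]
mark [ 0.4571 -0.1953  0.016 ]
plate L [0.5996 0.0761 0.008 ]
plate R [ 0.3928 -0.0163  0.008 ]
plate B [0.4256 0.1062 0.008 ]
plate T [ 0.5857 -0.0842  0.008 ]
jar [0.6991 0.2619 0.    ]
joy [0.7396 0.0734 0.04  ]
mouse [ 0.7158 -0.2352  0.03  ]
c plain [ 0.5904 -0.2639  0.016 ]
c padbar [ 0.4761 -0.2391  0.016 ]
c mark [ 0.4606 -0.1961  0.016 ]
c jar [0.711  0.2494 0.    ]
c holder [0.5032 0.3146 0.012 ]
c mouse [ 0.7516 -0.2603  0.03  ]
cap (array([0.4495, 0.3147, 0.148 ]), [np.float64(0.002516846330375065), np.float64(0.0025168463303750477)])
[0.5186 0.3767 0.012 ]
[0.4327 0.3597 0.012 ]
[0.4423 0.2739 0.012 ]
[0.5352 0.29   0.012 ]
```

View pics/wrist0.png

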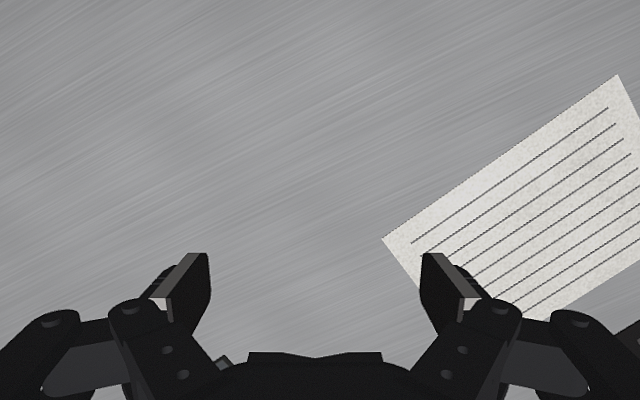

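The wrist view shows only the table and the paper sheet, with camera up = tool +x. I'll move over towards the holder and plate and look again.

```bash
cat > snap.py <<'E'
import sys,cv2,pickle
from plant import r, eyes, monitor
n=sys.argv[1]; d={'state':monitor.get_state()}
for c in sys.argv[2:]:
    d[c]=eyes.snapshot(c); cv2.imwrite(f"pics/{c}_{n}.png",d[c]["img"][:,:,::-1])
pickle.dump(d,open(f'snap_{n}.pkl','wb'))
E
python3 inch.py '[-0.0225, -0.021, -0.007, 0, 0, 0, -0.0225, -0.021, -0.007, 0, 0, 0, -0.0225, -0.021, -0.007, 0, 0, 0, -0.0225, -0.021, -0.007, 0, 0, 0, -0.0225, -0.021, -0.007, 0, 0, 0, -0.0225, -0.021, -0.007, 0, 0, 0, -0.0225, -0.021, -0.007, 0, 0, 0, -0.0225, -0.021, -0.007, 0, 0, 0]'
python3 inch.py '[0, 0, 0, 0, 0, -0.113, 0, 0, 0, 0, 0, -0.113, 0, 0, 0, 0, 0, -0.113, 0, 0, 0, 0, 0, -0.113, 0, 0, 0, 0, 0, 0, 0, 0, 0, 0, 0, 0]'
python3 snap.py 1 wrist
python3 inch.py '[0, -0.04, 0, 0, 0, 0, 0, -0.04, 0, 0, 0, 0, 0, -0.04, 0, 0, 0, 0, 0, -0.04, 0, 0, 0, 0, 0, -0.04, 0, 0, 0, 0, 0, -0.04, 0, 0, 0, 0, 0, -0.04, 0, 0, 0, 0, 0, -0.04, 0, 0, 0, 0, 0, -0.04, 0, 0, 0, 0, 0, -0.04, 0, 0, 0, 0]'
python3 inch.py '[-0.03, -0.03, -0.02, 0, 0, 0, -0.03, 0, -0.02, 0, 0, 0, -0.03, 0, -0.02, 0, 0, 0, 0, 0, 0, 0, 0, 0, 0, 0, 0, 0, 0, 0]'
python3 snap.py 2 wrist
```

```text
t: 0.95
tcp_pos: [0.3615, 0.3312, 0.3013]
tool_rot: [[-0.9, 0.436, -0.0], [0.436, 0.9, -0.0], [0.0, -0.0, -1.0]]
ft_force: [0.6, 1.2, 0.7]
finger_gap: 0.999
grip_force: 0.0
t: 1.55
tcp_pos: [0.3613, 0.3324, 0.3011]
tool_rot: [[-1.0, 0.002, -0.0], [0.002, 1.0, -0.0], [0.0, -0.0, -1.0]]
ft_force: [-0.4, 0.0, -0.6]
finger_gap: 0.999
grip_force: 0.0
t: 2.6
tcp_pos: [0.3612, -0.069, 0.3015]
tool_rot: [[-1.0, 0.001, 0.001], [0.001, 1.0, -0.0], [-0.001, -0.0, -1.0]]
ft_force: [1.8, -0.2, 0.1]
finger_gap: 1.005
grip_force: 0.0
t: 3.1
tcp_pos: [0.4518, -0.0975, 0.3613]
tool_rot: [[-1.0, 0.0, -0.0], [0.0, 1.0, 0.0], [0.0, 0.0, -1.0]]
ft_force: [-0.1, 0.9, -1.0]
finger_gap: 1.002
grip_force: 0.0
```

View pics/wrist_1.png

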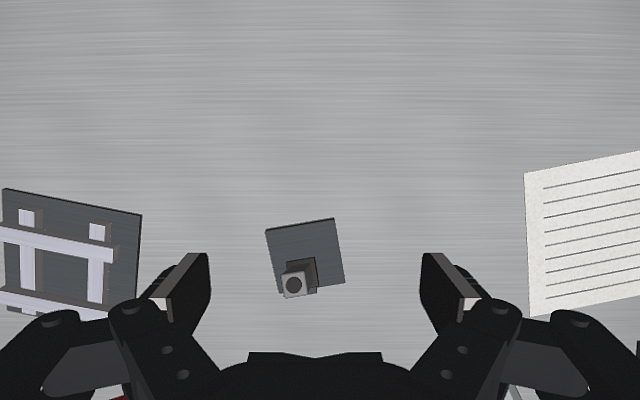

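View pics/wrist_2.png

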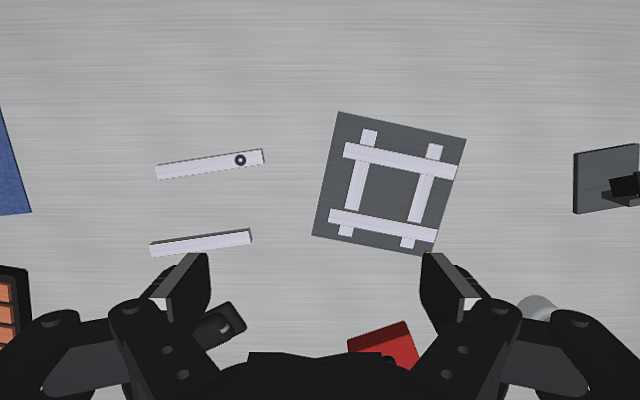

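The holder's base spans (265,230) to (345,285), with the probe cap at (293,285). In the second picture the marked bar is at (210,164) with its mark at (240,160), and the plain bar is at (200,242). The plate corners are (338,111), (466,138), (432,257) and (312,235), and the second-layer bars are at (400,160) and (382,224).

```bash
cat > bars.py <<'E'
import pickle,sys,numpy as np
from h import *
np.set_printoptions(precision=4,suppress=True)
def fit(a,m,z,verbose=True):
    """top-face mask -> centre, yaw, size on plane z"""
    n,l,st,ce=cv2.connectedComponentsWithStats(m.astype(np.uint8)); out=[]
    for i in range(1,n):
        if st[i,4]<500: continue
        c=max(cv2.findContours((l==i).astype(np.uint8),cv2.RETR_EXTERNAL,cv2.CHAIN_APPROX_NONE)[0],key=len)[:,0]
        P=np.array([onz(a,q,z)[:2] for q in c.astype(float)])
        (cx,cy),(w,h),an=cv2.minAreaRect((P*1000).astype(np.float32))
        if w<h: w,h,an=h,w,an+90
        an=(an+90)%180-90
        out.append((ce[i],np.array([cx,cy])/1000,an,w,h))
    return out
if __name__=='__main__':
    a=pickle.load(open(f'snap_{sys.argv[1]}.pkl','rb'))['wrist']; im=a['img'].astype(int)
    m=(im.min(2)>int(sys.argv[2]))&(im[:,:,2]-im[:,:,0]>6)
    cv2.imwrite('pics/m.png',m*255)
    for z in (.016,.04):
        print(z)
        for o in fit(a,m,z): print(*o)
E
python3 bars.py 2 170
python3 - <<'E'
import pickle
from h import *
a=pickle.load(open('snap_2.pkl','rb'))['wrist']
for q in [(200,172),(198,180),(220,238),(400,160),(360,190),(100,100),(240,152),(240,160)]: print(q,a['img'][q[1],q[0]])
for q in [(338,111),(466,138),(432,257),(312,235)]: print(onz(a,q,.008))
E
```

```text
0.016
[394.2214 174.2957] [0.4942 0.0104] 78.34022521972656 155.79754638671875 89.27922058105469
[205.65   164.8828] [ 0.4655 -0.244 ] -81.28697109222412 148.2720184326172 19.104740142822266
[380.8233 226.9059] [ 0.5601 -0.0031] 78.2143325805664 156.10906982421875 34.43684387207031
[199.2454 244.0757] [ 0.5813 -0.2669] -81.15174198150635 148.32565307617188 18.511796951293945
0.04
[394.2214 174.2957] [0.4888 0.0049] 78.34022521972656 147.8994598388672 84.7532730102539
[205.65   164.8828] [ 0.4615 -0.2366] -81.28695487976074 140.75546264648438 18.136211395263672
[380.8233 226.9059] [ 0.5513 -0.0079] 78.21454620361328 148.19520568847656 32.691123962402344
[199.2454 244.0757] [ 0.5714 -0.2584] -81.1517505645752 140.8063507080078 17.57332992553711
(200, 172) [197 197 211]
(198, 180) [172 173 176]
(220, 238) [193 193 207]
(400, 160) [193 194 207]
(360, 190) [194 194 207]
(100, 100) [171 171 174]
(240, 152) [152 146 146]
(240, 160) [220 221 235]
[ 0.39461604 -0.06719625  0.008     ]
[0.42968149 0.1079492  0.008     ]
[0.60505947 0.07637732 0.008     ]
[ 0.56984722 -0.10214332  0.008     ][ WARN:0@0.066] global loadsave.cpp:1063 imwrite_ Unsupported depth image for selected encoder is fallbacked to CV_8U.
```

```bash
cat > plate.py <<'E'
import pickle,sys,numpy as np
from h import *
np.set_printoptions(precision=4,suppress=True)
a=pickle.load(open(f'snap_{sys.argv[1]}.pkl','rb'))['wrist']; im=a['img'].astype(int)
m=(im.min(2)>170)&(im[:,:,2]-im[:,:,0]>6)
v,u=np.nonzero(m); uv=np.c_[u,v].astype(float)
p=cv2.undistortPoints(uv[:,None],a['K'],np.float64(a['dist']))[:,0]
R=a['view'][:3,:3];t=a['view'][:3,3];o=-R.T@t
d=np.c_[p[:,0],-p[:,1],-np.ones(len(p))]@R
C=np.array([.4998,.0037]);th=np.radians(-11.7);Q=np.array([[np.cos(th),-np.sin(th)],[np.sin(th),np.cos(th)]])
def pts(z): P=o+d*((z-o[2])/d[:,2])[:,None]; return (P[:,:2]-C)@Q*1e3
e=lambda x:(np.percentile(x,1)+np.percentile(x,99))/2
w=lambda x:np.percentile(x,99)-np.percentile(x,1)
P=pts(.04)
for s in(-45,45):
    k=(abs(P[:,1])<32)&(abs(P[:,0]-s)<16); l=(abs(P[:,0]-s)<6)&(abs(P[:,1])<90)
    print('mid',s,'x',e(P[k,0]),w(P[k,0]),'y',e(P[l,1]),w(P[l,1]),'slope',np.polyfit(P[k,1],P[k,0],1)[0])
P=pts(.024)
for s in(-45,45):
    k=(abs(P[:,0])<25)&(abs(P[:,1]-s)<16); l=(abs(P[:,1]-s)<6)&(abs(P[:,0])<90)
    print('low',s,'y',e(P[k,1]),w(P[k,1]),'x',e(P[l,0]),w(P[l,0]),'slope',np.polyfit(P[k,0],P[k,1],1)[0])
E
python3 plate.py 2
python3 - <<'E'
import pickle
from h import *
a=pickle.load(open('snap_1.pkl','rb'))['wrist']
for q in [(265,230),(333,218),(345,282)]: print(onz(a,q,.012))
print('cap',onz(a,(293,285),.15), a['img'][285,293],a['img'][275,293])
E
```

```text
mid -45 x -43.443146070142575 19.926302452009914 y -1.0991375948980107 145.11219252918494 slope 0.003864588354839088
mid 45 x 45.58297779122087 18.324083650284734 y -0.8752234688361469 145.19029017019233 slope 0.0038486052649392747
low -45 y -45.95838698605569 17.832586090377617 x 0.6835174458254443 145.1764472218143 slope 0.0004892074340199366
low 45 y 44.22883381980119 17.85893932533527 x 0.7600445002127145 144.60588624375245 slope -0.001899214255028381
[0.4480989  0.26898443 0.012     ]
[0.43241261 0.35425872 0.012     ]
[0.52072593 0.37106633 0.012     ]
cap [0.44931357 0.31235742 0.15      ] [65 63 63] [149 147 148]
```

```bash
python3 -c "
from plant import r, eyes, monitor;print(monitor.get_state()['joint_pos'])"
python3 inch.py '[-0.0137, -0.0265, 0, 0, 0, 0, 0, -0.03, 0.02, 0, 0, 0, 0, -0.03, 0.03, 0, 0, 0, 0, -0.03, 0.03, 0, 0, 0, 0, -0.03, 0.03, 0, 0, 0]' .6
python3 inch.py '[0, 0, 0, 0, 0, 0.1417, 0, 0, 0, 0, 0, 0.1417, 0, 0, 0, 0, 0, 0.1417, 0, 0, 0, 0, 0, 0.1417, 0, 0, 0, 0, 0, 0.1417, 0, 0, 0, 0, 0, 0.1417, 0, 0, 0, 0, 0, 0.1417, 0, 0, 0, 0, 0, 0.1417, 0, 0, 0, 0, 0, 0.1417, 0, 0, 0, 0, 0, 0.1417]'
python3 inch.py '[0, 0, 0.03, 0, 0, 0, 0, 0, 0.03, 0, 0, 0, 0, 0, 0.03, 0, 0, 0, 0, 0, 0.03, 0, 0, 0, 0, 0, 0, 0, 0, 0, 0, 0, 0, 0, 0, 0]'
python3 -c "
from plant import r, eyes, monitor;s=monitor.get_state();print(s['joint_pos'],s['tcp_pos'],s['tool_rot'])"
python3 snap.py 3 wrist side
```

```text
[-3.52435953e-01 -5.74019654e-02 -1.62057557e-01  1.46781043e+00
 -1.61752347e-04 -3.52134952e-01]
t: 3.65
tcp_pos: [0.4636, -0.244, 0.2497]
tool_rot: [[-1.0, 0.0, -0.001], [0.0, 1.0, 0.001], [0.001, 0.001, -1.0]]
ft_force: [0.8, 0.1, -0.0]
finger_gap: 0.6
grip_force: 0.0
t: 4.65
tcp_pos: [0.4636, -0.2428, 0.2505]
tool_rot: [[-0.147, 0.989, -0.002], [0.989, 0.147, 0.001], [0.001, -0.002, -1.0]]
ft_force: [0.7, 0.0, 0.3]
finger_gap: 0.598
grip_force: 0.0
t: 5.25
tcp_pos: [0.4639, -0.243, 0.131]
tool_rot: [[-0.153, 0.988, -0.002], [0.988, 0.153, 0.001], [0.002, -0.002, -1.0]]
ft_force: [0.1, 0.0, 0.4]
finger_gap: 0.6
grip_force: 0.0
[-6.05964644e-01  1.89917244e-01 -3.92785284e-01  9.90577438e-01
 -6.28254495e-05  8.11066127e-01] [ 0.4639112  -0.24300714  0.13099672] [[-0.15315869  0.98819942 -0.00207721]
 [ 0.9882002   0.15316167  0.00136293]
 [ 0.00166499 -0.00184396 -0.99999691]]
```

```bash
python3 bars.py 3 175 2>/dev/null | head -8
```

```text
0.016
[315.1722 195.4494] [ 0.4649 -0.2435] -81.3940896987915 146.96710205078125 18.193784713745117
[466.9077 225.2811] [ 0.5787 -0.2504] -81.38872051239014 115.04080200195312 18.55077362060547
0.04
[315.1722 195.4494] [ 0.4639 -0.2371] -81.3940896987915 132.46368408203125 16.39832305908203
[466.9077 225.2811] [ 0.5664 -0.2434] -81.38873291015625 103.68803405761719 16.720149993896484
```

View pics/wrist_3.png

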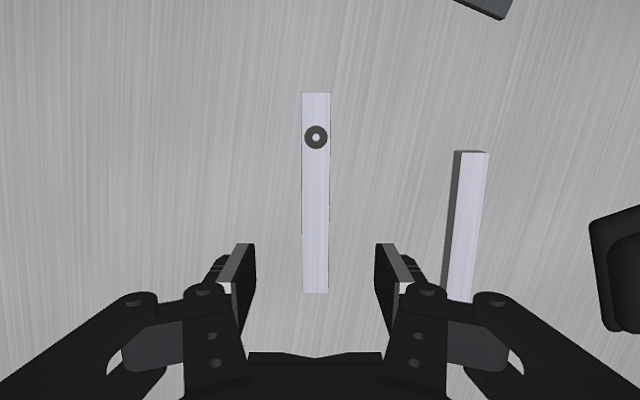

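The marked bar lies upright in the view from (316,93) to (316,293), between the fingers, with its mark at (316,137). The plain bar is at (465,230). Next: descend, grip and lift.

```bash
python3 inch.py '[0, 0.001, 0.03, 0, 0, 0, 0, 0, 0.03, 0, 0, 0, 0, 0, 0.03, 0, 0, 0, 0, 0, 0.015, 0, 0, 0, 0, 0, 0.009, 0, 0, 0, 0, 0, 0, 0, 0, 0, 0, 0, 0, 0, 0, 0]'
python3 inch.py '[0, 0, 0, 0, 0, 0, 0, 0, 0, 0, 0, 0, 0, 0, 0, 0, 0, 0, 0, 0, 0, 0, 0, 0, 0, 0, 0, 0, 0, 0, 0, 0, 0, 0, 0, 0, 0, 0, 0, 0, 0, 0, 0, 0, 0, 0, 0, 0]' 0
python3 inch.py '[0, 0, -0.01, 0, 0, 0, 0, 0, -0.02, 0, 0, 0, 0, 0, -0.03, 0, 0, 0, 0, 0, -0.03, 0, 0, 0, 0, 0, -0.03, 0, 0, 0, 0, 0, 0, 0, 0, 0]'
```

```text
t: 6.05
tcp_pos: [0.4675, -0.2446, 0.0187]
tool_rot: [[-0.153, 0.988, 0.002], [0.988, 0.153, -0.001], [-0.002, 0.002, -1.0]]
ft_force: [0.7, 0.0, 0.5]
finger_gap: 0.605
grip_force: 0.0
t: 6.85
tcp_pos: [0.467, -0.2445, 0.0187]
tool_rot: [[-0.153, 0.988, 0.001], [0.988, 0.153, -0.002], [-0.002, 0.001, -1.0]]
ft_force: [-1.1, 0.3, 5.4]
finger_gap: 0.211
grip_force: 61.1
t: 7.45
tcp_pos: [0.4694, -0.2458, 0.1425]
tool_rot: [[-0.154, 0.988, 0.008], [0.988, 0.154, -0.005], [-0.007, 0.007, -1.0]]
ft_force: [0.4, -0.6, -2.5]
finger_gap: 0.215
grip_force: 60.3
```

```bash
python3 inch.py '[0, 0, 0, 0, 0, -0.1344, 0, 0, 0, 0, 0, -0.1344, 0, 0, 0, 0, 0, -0.1344, 0, 0, 0, 0, 0, -0.1344, 0, 0, 0, 0, 0, -0.1344, 0, 0, 0, 0, 0, -0.1344, 0, 0, 0, 0, 0, -0.1344, 0, 0, 0, 0, 0, -0.1344, 0, 0, 0, 0, 0, -0.1344, 0, 0, 0, 0, 0, 0]'
python3 inch.py '[0.0024, 0.0368, 0, 0, 0, 0, 0.0024, 0.0368, 0, 0, 0, 0, 0.0024, 0.0368, 0, 0, 0, 0, 0.0024, 0.0368, 0, 0, 0, 0, 0.0024, 0.0368, 0, 0, 0, 0, 0.0024, 0.0368, 0, 0, 0, 0, 0.0024, 0.0368, 0, 0, 0, 0, 0.0024, 0.0368, 0, 0, 0, 0, 0, 0, 0, 0, 0, 0, 0, 0, 0, 0, 0, 0]'
python3 inch.py '[0, 0, 0.025, 0, 0, 0, 0, 0, 0.025, 0, 0, 0, 0, 0, 0, 0, 0, 0, 0, 0, 0, 0, 0, 0, 0, 0, 0, 0, 0, 0]'
python3 -c "
from plant import r, eyes, monitor;s=monitor.get_state();print(s['tcp_pos'],s['tool_rot'])"
python3 snap.py 4 wrist side scene
```

```text
t: 8.45
tcp_pos: [0.4655, -0.2432, 0.1364]
tool_rot: [[-0.979, 0.206, -0.001], [0.206, 0.979, 0.001], [0.002, 0.001, -1.0]]
ft_force: [-0.3, 0.1, -1.1]
finger_gap: 0.211
grip_force: 60.2
t: 9.45
tcp_pos: [0.5075, 0.0489, 0.1368]
tool_rot: [[-0.979, 0.206, -0.001], [0.206, 0.979, -0.001], [0.001, -0.001, -1.0]]
ft_force: [0.1, 0.4, -1.7]
finger_gap: 0.219
grip_force: 60.3
t: 9.95
tcp_pos: [0.509, 0.0476, 0.0885]
tool_rot: [[-0.978, 0.207, 0.002], [0.207, 0.978, -0.0], [-0.002, 0.0, -1.0]]
ft_force: [-0.1, -0.4, -2.0]
finger_gap: 0.211
grip_force: 60.3
[0.50903878 0.04759044 0.08846049] [[-9.78289246e-01  2.07235571e-01  1.88910320e-03]
 [ 2.07235641e-01  9.78291042e-01 -1.60701557e-04]
 [-1.88139581e-03  2.34276908e-04 -9.99998203e-01]]
```

```bash
python3 -c "
import cv2,numpy as np
a=cv2.imread('pics/wrist_4.png');b=cv2.imread('pics/side_4.png')[150:300,220:500]
b=cv2.resize(b,(640,343)) 
cv2.imwrite('pics/c4.png',cv2.resize(np.vstack([a,b]),(516,600)))"; python3 bars.py 4 165 2>/dev/null
```

```text
0.016
[314.4647 217.8641] [0.5189 0.0448] -11.957389831542969 179.16127014160156 27.705808639526367
[146.3832 108.2097] [ 0.4275 -0.0316] -12.368476867675781 19.5062198638916 19.084285736083984
[184.3796 147.6952] [ 0.453  -0.0179] 78.29296112060547 120.01155090332031 20.470870971679688
[356.6743 146.3817] [0.473 0.079] -11.918350219726562 19.808025360107422 17.44047737121582
[160.129  222.2049] [ 0.4949 -0.0457] -11.695205688476562 70.54841613769531 19.024517059326172
[133.3977 302.4282] [ 0.5454 -0.0748] 78.72721099853516 45.693241119384766 20.033153533935547
0.04
[314.4647 217.8641] [0.51   0.0467] -11.957427978515625 157.70831298828125 24.388294219970703
[146.3832 108.2097] [ 0.4296 -0.0206] -12.369171142578125 17.170459747314453 16.7992000579834
[184.3796 147.6952] [ 0.4521 -0.0085] 78.29297637939453 105.64127349853516 18.019657135009766
[356.6743 146.3817] [0.4697 0.0767] -11.918739318847656 17.436250686645508 15.352082252502441
[160.129  222.2049] [ 0.489 -0.033] -11.695175170898438 62.100921630859375 16.746505737304688
[133.3977 302.4282] [ 0.5334 -0.0586] 78.72650909423828 40.22169876098633 17.634435653686523
```

View pics/c4.png

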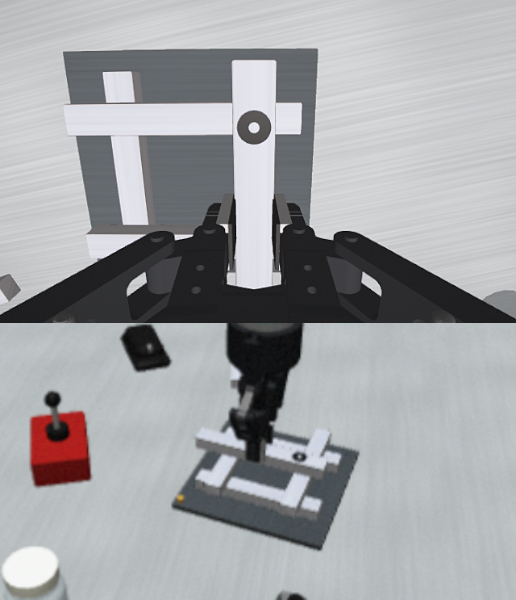

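The top half shows the bar held straight, running from about (254,62) to (254,285), with its mark at (254,127) over the near layer-2 bar. The side crop shows it above the +y bottom bar.

```bash
cat > mark.py <<'E'
import sys,pickle
from h import *
def dot(a,cam='wrist',roi=(130,190,280,350)):
    y0,y1,x0,x1=roi; g=a['img'][y0:y1,x0:x1].astype(int).mean(2)
    m=(g<110).astype(np.uint8)
    n,l,st,ce=cv2.connectedComponentsWithStats(m); 
    i=1+np.argmax(st[1:,4]); c=cv2.findContours((l==i).astype(np.uint8),cv2.RETR_EXTERNAL,cv2.CHAIN_APPROX_NONE)[0][0]
    (cx,cy),s,_=cv2.fitEllipse(c); return (cx+x0,cy+y0),s
th=np.radians(-11.83);Q=np.array([[np.cos(th),-np.sin(th)],[np.sin(th),np.cos(th)]]);C=np.array([.5004,.0027])
plate=lambda p:(p[:2]-C)@Q*1e3
if __name__=='__main__':
    a=pickle.load(open(f'snap_{sys.argv[1]}.pkl','rb'))['wrist']
    q,s=dot(a,roi=tuple(map(int,sys.argv[3:7])) if len(sys.argv)>3 else (130,190,280,350)); p=onz(a,q,float(sys.argv[2])); print(q,s,p,plate(p))
E
python3 mark.py 4 .0858; python3 plate.py 4
```

```text
(314.7408981323242, 157.4074993133545) (40.620426177978516, 41.03936004638672) [0.46398459 0.05652165 0.0858    ] [-46.67585073  45.21302055]
mid -45 x -45.96616023975274 21.303303276136795 y -0.5974988251148048 144.7227480782562 slope 0.005359820034847039
mid 45 x 47.335089582173886 25.572147475008194 y -9.100232843250769 129.31001618413018 slope 0.17514871821768865
low -45 y -45.50103715843946 17.57112439569196 x -12.453693306189429 119.3308903056027 slope 0.0008545201452522034
low 45 y 44.20448207897029 25.77411569294983 x 5.097379737664376 165.59024408741635 slope -0.00047165747460671005
```

```bash
python3 inch.py '[-0.001, 0, 0.01, 0, 0, 0, 0, 0, 0.01, 0, 0, 0, 0, 0, 0.005, 0, 0, 0, 0, 0, 0.003, 0, 0, 0, 0, 0, 0, 0, 0, 0, 0, 0, 0, 0, 0, 0, 0, 0, 0, 0, 0, 0]'
```

```text
t: 10.8
tcp_pos: [0.5091, 0.0481, 0.0592]
tool_rot: [[-0.979, 0.206, 0.0], [0.206, 0.979, 0.0], [-0.0, 0.0, -1.0]]
ft_force: [-0.4, 0.4, -0.8]
finger_gap: 0.212
grip_force: 60.3
```

```bash
python3 snap.py 5 wrist; python3 mark.py 5 .0565; python3 bars.py 5 165 2>/dev/null | sed -n 8,20p; python3 plate.py 5 | head -1
```

```text
(314.7378273010254, 157.38166618347168) (40.56221389770508, 41.039039611816406) [0.46399243 0.05697381 0.0565    ] [-46.7608758   45.65717749]
0.04
[314.4371 217.8618] [0.4992 0.0495] -11.88153076171875 131.44671630859375 20.313373565673828
[116.1478 108.8107] [ 0.4299 -0.0193] -12.308311462402344 16.853721618652344 16.550731658935547
[163.0845 155.8429] [ 0.4523 -0.0071] 78.33506774902344 108.1436767578125 18.050201416015625
[361.5434 154.8303] [0.4695 0.0759] -11.761123657226562 17.670133590698242 17.143844604492188
[134.7592 240.6052] [ 0.4885 -0.0314] -11.694984436035156 60.455509185791016 16.469783782958984
[ 90.5325 330.0238] [ 0.5242 -0.0672] -72.1993579864502 28.812599182128906 12.073022842407227
mid -45 x -45.26608214800059 24.999300380022696 y -0.5517348162432398 144.61934549449143 slope 0.005264286871400803
```

```bash
python3 inch.py '[-0.0015, -0.0005, -0.001, 0, 0, 0, 0, 0, 0, 0, 0, 0, 0, 0, 0.001, 0, 0, 0, 0, 0, 0.001, 0, 0, 0, 0, 0, 0, 0, 0, 0, 0, 0, 0, 0, 0, 0]'; python3 snap.py 6 wrist; python3 mark.py 6 .056
```

```text
t: 11.45
tcp_pos: [0.5105, 0.0473, 0.0587]
tool_rot: [[-0.979, 0.206, 0.0], [0.206, 0.979, -0.0], [-0.0, -0.0, -1.0]]
ft_force: [-1.7, 0.1, 3.1]
finger_gap: 0.212
grip_force: 60.8
(314.71108627319336, 157.31179809570312) (40.54154968261719, 41.05209732055664) [0.46544304 0.05612279 0.056     ] [-45.16660543  45.12162178]
```

```bash
python3 inch.py '[0, 0, 0, 0, 0, 0, 0, 0, 0, 0, 0, 0, 0, 0, 0, 0, 0, 0, 0, 0, 0, 0, 0, 0, 0, 0, 0, 0, 0, 0]' .5
python3 inch.py '[0, 0, -0.01, 0, 0, 0, 0, 0, -0.02, 0, 0, 0, 0, 0, -0.03, 0, 0, 0, 0, 0, -0.04, 0, 0, 0, 0, 0, -0.04, 0, 0, 0, 0, 0, 0, 0, 0, 0, 0, 0, 0, 0, 0, 0]'
python3 snap.py 7 wrist; python3 mark.py 7 .056 100 230 240 400
```

```text
t: 12.0
tcp_pos: [0.5104, 0.0473, 0.0582]
tool_rot: [[-0.979, 0.206, -0.0], [0.206, 0.979, 0.0], [0.0, -0.0, -1.0]]
ft_force: [-0.7, -0.4, 0.2]
finger_gap: 0.498
grip_force: 0.0
t: 12.7
tcp_pos: [0.5116, 0.0473, 0.2004]
tool_rot: [[-0.979, 0.206, 0.004], [0.206, 0.979, -0.0], [-0.004, 0.001, -1.0]]
ft_force: [0.3, -1.0, -0.6]
finger_gap: 0.5
grip_force: 0.0
(270.579797744751, 180.61941528320312) (71.28760528564453, 96.3005142211914) [0.49806357 0.01401508 0.056     ] [-4.60649548 10.59575665]
```

```bash
python3 inch.py '[-0.0148, -0.0326, 0, 0, 0, 0, -0.0148, -0.0326, 0, 0, 0, 0, -0.0148, -0.0326, 0, 0, 0, 0, -0.0148, -0.0326, 0, 0, 0, 0, -0.0148, -0.0326, 0, 0, 0, 0, -0.0148, -0.0326, 0, 0, 0, 0, -0.0148, -0.0326, 0, 0, 0, 0, -0.0148, -0.0326, 0, 0, 0, 0, -0.0148, -0.0326, 0, 0, 0, 0, 0, 0, 0, 0, 0, 0]' .6
python3 inch.py '[0, 0, 0, 0, 0, 0.1344, 0, 0, 0, 0, 0, 0.1344, 0, 0, 0, 0, 0, 0.1344, 0, 0, 0, 0, 0, 0.1344, 0, 0, 0, 0, 0, 0.1344, 0, 0, 0, 0, 0, 0.1344, 0, 0, 0, 0, 0, 0.1344, 0, 0, 0, 0, 0, 0.1344, 0, 0, 0, 0, 0, 0.1344, 0, 0, 0, 0, 0, 0]'
python3 inch.py '[0, 0, 0.03, 0, 0, 0, 0, 0, 0.03, 0, 0, 0, 0, 0, 0.01, 0, 0, 0, 0, 0, 0, 0, 0, 0, 0, 0, 0, 0, 0, 0]'
python3 snap.py 8 wrist;  python3 bars.py 8 175 2>/dev/null | head -5
```

```text
t: 13.75
tcp_pos: [0.5802, -0.271, 0.1959]
tool_rot: [[-0.978, 0.21, -0.002], [0.21, 0.978, -0.0], [0.002, -0.001, -1.0]]
ft_force: [0.3, 0.6, 0.5]
finger_gap: 0.601
grip_force: 0.0
t: 14.75
tcp_pos: [0.5791, -0.2658, 0.1965]
tool_rot: [[-0.154, 0.988, -0.003], [0.988, 0.154, 0.002], [0.003, -0.003, -1.0]]
ft_force: [0.3, -0.7, 0.0]
finger_gap: 0.598
grip_force: 0.0
t: 15.25
tcp_pos: [0.5806, -0.2672, 0.1288]
tool_rot: [[-0.154, 0.988, 0.0], [0.988, 0.154, -0.0], [-0.0, 0.0, -1.0]]
ft_force: [1.1, 0.4, 0.3]
finger_gap: 0.6
grip_force: 0.0
0.016
[314.6526 188.8249] [ 0.5813 -0.2664] -81.49159717559814 147.66183471679688 18.285966873168945
0.04
[314.6526 188.8249] [ 0.5803 -0.2601] -81.49159908294678 132.95123291015625 16.464269638061523
```

```bash
python3 inch.py '[0.001, 0.0005, 0.03, 0, 0, 0, 0, 0, 0.03, 0, 0, 0, 0, 0, 0.03, 0, 0, 0, 0, 0, 0.013, 0, 0, 0, 0, 0, 0.0085, 0, 0, 0, 0, 0, 0, 0, 0, 0, 0, 0, 0, 0, 0, 0]'
python3 inch.py '[0, 0, 0, 0, 0, 0, 0, 0, 0, 0, 0, 0, 0, 0, 0, 0, 0, 0, 0, 0, 0, 0, 0, 0, 0, 0, 0, 0, 0, 0, 0, 0, 0, 0, 0, 0, 0, 0, 0, 0, 0, 0, 0, 0, 0, 0, 0, 0]' 0
python3 inch.py '[0, 0, -0.01, 0, 0, 0, 0, 0, -0.02, 0, 0, 0, 0, 0, -0.03, 0, 0, 0, 0, 0, -0.03, 0, 0, 0, 0, 0, -0.03, 0, 0, 0, 0, 0, 0, 0, 0, 0]'
python3 inch.py '[0, 0, 0, 0, 0, -0.1344, 0, 0, 0, 0, 0, -0.1344, 0, 0, 0, 0, 0, -0.1344, 0, 0, 0, 0, 0, -0.1344, 0, 0, 0, 0, 0, -0.1344, 0, 0, 0, 0, 0, -0.1344, 0, 0, 0, 0, 0, -0.1344, 0, 0, 0, 0, 0, -0.1344, 0, 0, 0, 0, 0, -0.1344, 0, 0, 0, 0, 0, 0]'
```

```text
t: 16.0
tcp_pos: [0.582, -0.2669, 0.0184]
tool_rot: [[-0.153, 0.988, 0.002], [0.988, 0.153, -0.001], [-0.002, 0.002, -1.0]]
ft_force: [0.1, -0.1, -0.3]
finger_gap: 0.597
grip_force: 0.0
t: 16.8
tcp_pos: [0.5818, -0.2668, 0.0183]
tool_rot: [[-0.153, 0.988, 0.002], [0.988, 0.153, -0.001], [-0.002, 0.002, -1.0]]
ft_force: [-0.5, 0.4, 6.5]
finger_gap: 0.216
grip_force: 62.2
t: 17.4
tcp_pos: [0.5837, -0.2679, 0.1422]
tool_rot: [[-0.153, 0.988, 0.008], [0.988, 0.153, -0.005], [-0.006, 0.007, -1.0]]
ft_force: [1.7, -1.4, -1.7]
finger_gap: 0.218
grip_force: 61.4
t: 18.4
tcp_pos: [0.5798, -0.2656, 0.1354]
tool_rot: [[-0.979, 0.206, -0.002], [0.206, 0.979, 0.001], [0.002, 0.001, -1.0]]
ft_force: [-0.1, 0.6, -1.8]
finger_gap: 0.214
grip_force: 61.3
```

```bash
python3 inch.py '[0.0189, 0.0288, 0, 0, 0, 0, 0.0189, 0.0288, 0, 0, 0, 0, 0.0189, 0.0288, 0, 0, 0, 0, 0.0189, 0.0288, 0, 0, 0, 0, 0.0189, 0.0288, 0, 0, 0, 0, 0.0189, 0.0288, 0, 0, 0, 0, 0.0189, 0.0288, 0, 0, 0, 0, 0, 0, 0, 0, 0, 0, 0, 0, 0, 0, 0, 0]'
python3 inch.py '[0, 0, 0.025, 0, 0, 0, 0, 0, 0.025, 0, 0, 0, 0, 0, 0.02, 0, 0, 0, 0, 0, 0, 0, 0, 0, 0, 0, 0, 0, 0, 0, 0, 0, 0, 0, 0, 0]'
python3 snap.py 9 wrist; python3 bars.py 9 165 2>/dev/null|sed -n 8,20p
```

```text
t: 19.3
tcp_pos: [0.4922, -0.0411, 0.1364]
tool_rot: [[-0.979, 0.206, -0.0], [0.206, 0.979, -0.0], [0.0, -0.0, -1.0]]
ft_force: [-0.6, -0.0, -1.5]
finger_gap: 0.21
grip_force: 61.3
t: 19.9
tcp_pos: [0.4942, -0.0424, 0.068]
tool_rot: [[-0.978, 0.207, 0.002], [0.207, 0.978, -0.001], [-0.002, -0.0, -1.0]]
ft_force: [0.6, 1.4, -1.0]
finger_gap: 0.213
grip_force: 61.3
[479.5736 225.7624] [0.5137 0.0447] -11.729835510253906 70.80847930908203 8.665535926818848
0.04
[531.7398 206.2126] [0.5019 0.0629] -11.717643737792969 129.01307678222656 28.76529312133789
[314.5484 212.2786] [ 0.4881 -0.0419] -11.973564147949219 138.6117706298828 21.57684326171875
[495.0645  98.9699] [0.4439 0.047 ] -11.6038818359375 17.079303741455078 7.488168716430664
[419.4214 143.3   ] [0.4565 0.0126] 78.21286010742188 69.61056518554688 18.020729064941406
[269.6124 143.8793] [ 0.443  -0.0525] -12.060150146484375 17.55029296875 16.233062744140625
[572.1522 143.6104] [0.4705 0.0801] -12.3876953125 18.017723083496094 7.897003173828125
[479.5736 225.7624] [0.5026 0.0348] -11.729850769042969 61.36199951171875 7.509479999542236
```

View pics/wrist_9.png

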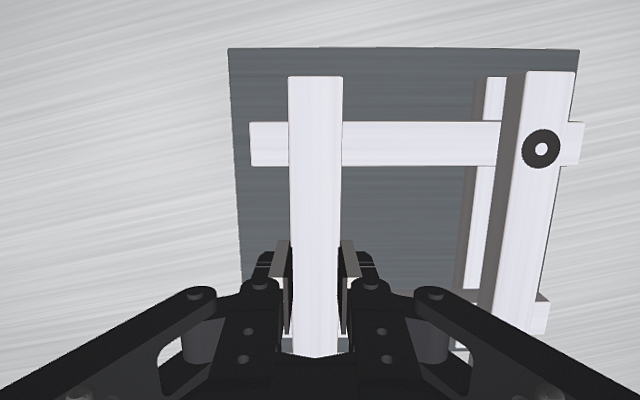

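The held bar runs up to (316,76). The placed bar's near end is at (550,71) with its mark at (541,149).

Run:
```python
import pickle
from mark import *
a=pickle.load(open('snap_9.pkl','rb'))['wrist']
for n,q,z in [('end held',(315.5,76.5),.0657),('end placed',(551,71.5),.056),('mark',dot(a,roi=(120,180,515,563))[0],.056),('midnear',(275,143.5),.04),('midnear2',(420,143.3),.04)]: print(n,plate(onz(a,q,z)))
g=a['img'].astype(int).mean(2)
for row,z in((200,.0657),(120,.0657)):
    x=np.nonzero(g[row,270:360]>180)[0]+270; print(row,[plate(onz(a,(u,row),z)) for u in (x[0],x[-1])])
```

```text
end held [-71.3780924 -45.6596821]
end placed [-74.5309319   44.43761826]
mark [-45.11308722  44.87236953]
midnear [-45.20032632 -63.45901347]
midnear2 [-45.23594118   0.48691551]
200 [array([-26.43426034, -55.49214306]), array([-26.39724935, -36.7146591 ])]
120 [array([-56.41674408, -55.25999311]), array([-56.38065179, -36.46149803])]
```

```bash
python3 inch.py '[0.003, 0.0008, 0, 0, 0, 0, 0, 0, 0.005, 0, 0, 0, 0, 0, 0.003, 0, 0, 0, 0, 0, 0, 0, 0, 0, 0, 0, 0, 0, 0, 0, 0, 0, 0, 0, 0, 0]'; python3 snap.py 10 wrist;  python3 - <<'E'
import pickle
from mark import *
d=pickle.load(open('snap_10.pkl','rb'));a=d['wrist'];print(d['state']['tcp_pos']);z=d['state']['tcp_pos'][2]-.0023
g=a['img'].astype(int).mean(2)
x=np.nonzero(g[120,270:360]>180)[0]+270; print([plate(onz(a,(u,120),z)) for u in (x[0],x[-1])])
y=np.nonzero(g[40:120,315]>160)[0]+40; print(y[0],plate(onz(a,(315,y[0]),z)))
E
```

```text
t: 20.55
tcp_pos: [0.4899, -0.0402, 0.0588]
tool_rot: [[-0.979, 0.206, -0.0], [0.206, 0.979, 0.0], [0.0, 0.0, -1.0]]
ft_force: [0.1, 0.2, -1.2]
finger_gap: 0.212
grip_force: 61.3
[ 0.48987255 -0.04021566  0.05875082]
[array([-61.09352285, -54.04934719]), array([-61.08125774, -35.22234057])]
40 [-88.10007125 -44.62404681]
```

Run:
```python
import pickle
from mark import *
d=pickle.load(open('snap_10.pkl','rb'));a=d['wrist']
g=a['img'].astype(int).mean(2)
y=np.nonzero(g[55:120,315]>150)[0]+55; print(y[0],plate(onz(a,(315,y[0]),.0565)))
```

```text
76 [-76.25696736 -44.62943985]
```

```bash
python3 inch.py '[-0.0015, -0.0002, -0.001, 0, 0, 0, 0, 0, 0, 0, 0, 0, 0, 0, 0.001, 0, 0, 0, 0, 0, 0.001, 0, 0, 0, 0, 0, 0, 0, 0, 0, 0, 0, 0, 0, 0, 0]'; python3 snap.py 11 wrist;  python3 - <<'E'
import pickle
from mark import *
d=pickle.load(open('snap_11.pkl','rb'));a=d['wrist']
g=a['img'].astype(int).mean(2)
y=np.nonzero(g[55:120,315]>150)[0]+55; print(y[0],plate(onz(a,(315,y[0]),.056)))
E
```

```text
t: 21.2
tcp_pos: [0.4916, -0.0408, 0.0583]
tool_rot: [[-0.979, 0.206, 0.0], [0.206, 0.979, -0.0], [-0.0, -0.0, -1.0]]
ft_force: [-1.7, 0.7, 4.9]
finger_gap: 0.213
grip_force: 62.0
76 [-74.47845337 -44.86728183]
```

```bash
python3 inch.py '[0, 0, 0, 0, 0, 0, 0, 0, 0, 0, 0, 0, 0, 0, 0, 0, 0, 0, 0, 0, 0, 0, 0, 0, 0, 0, 0, 0, 0, 0]' .5
python3 inch.py '[0, 0, -0.01, 0, 0, 0, 0, 0, -0.02, 0, 0, 0, 0, 0, -0.03, 0, 0, 0, 0, 0, -0.04, 0, 0, 0, 0, 0, -0.05, 0, 0, 0, 0, 0, 0, 0, 0, 0]'
python3 inch.py '[0.0205, 0.0344, -0.008, 0, 0, 0, 0.0205, 0.0344, -0.008, 0, 0, 0, 0.0205, 0.0344, -0.008, 0, 0, 0, 0.0205, 0.0344, -0.008, 0, 0, 0, 0.0205, 0.0344, -0.008, 0, 0, 0, 0.0205, 0.0344, -0.008, 0, 0, 0, 0.0205, 0.0344, -0.008, 0, 0, 0, 0.0205, 0.0344, -0.008, 0, 0, 0, 0.0205, 0.0344, -0.008, 0, 0, 0, 0, 0, 0, 0, 0, 0]' .7
python3 inch.py '[0, 0, 0, 0, 0, -0.131, 0, 0, 0, 0, 0, -0.131, 0, 0, 0, 0, 0, -0.131, 0, 0, 0, 0, 0, 0, 0, 0, 0, 0, 0, 0]'
python3 snap.py 12 wrist side scene
python3 inch.py '[0, 0, 0, 0, -0.117, 0, 0, 0, 0, 0, -0.117, 0, 0, 0, 0, 0, -0.116, 0, 0, 0, 0, 0, 0, 0, 0, 0, 0, 0, 0, 0]'
python3 snap.py 13 wrist
python3 -c "
import cv2,numpy as np
a=cv2.imread('pics/wrist_12.png');b=cv2.imread('pics/wrist_13.png')
c=cv2.imread('pics/side_12.png')[180:400,220:500]
v=np.vstack([a[100:],b[100:]]); print(v.shape)
cv2.imwrite('pics/v12.png',v)
cv2.imwrite('pics/c12.png',cv2.resize(c,None,fx=2.5,fy=2.5))"
```

```text
t: 21.75
tcp_pos: [0.4913, -0.0408, 0.0577]
tool_rot: [[-0.979, 0.206, -0.0], [0.206, 0.979, 0.0], [0.0, -0.0, -1.0]]
ft_force: [0.5, -0.0, -0.4]
finger_gap: 0.5
grip_force: 0.0
t: 22.35
tcp_pos: [0.4966, -0.0419, 0.2161]
tool_rot: [[-0.979, 0.206, 0.015], [0.206, 0.979, -0.003], [-0.015, -0.0, -1.0]]
ft_force: [0.7, 0.1, -0.5]
finger_gap: 0.5
grip_force: 0.0
t: 23.35
tcp_pos: [0.3737, 0.3039, 0.2814]
tool_rot: [[-0.98, 0.2, 0.002], [0.2, 0.98, 0.003], [-0.002, 0.003, -1.0]]
ft_force: [-0.3, -0.8, 0.6]
finger_gap: 0.698
grip_force: 0.0
t: 23.85
tcp_pos: [0.3746, 0.2996, 0.2798]
tool_rot: [[-0.983, -0.181, -0.0], [-0.181, 0.983, -0.0], [0.0, -0.0, -1.0]]
ft_force: [0.2, -0.3, -0.4]
finger_gap: 0.697
grip_force: 0.0
t: 24.5
tcp_pos: [0.374, 0.3001, 0.2799]
tool_rot: [[-0.924, -0.185, 0.336], [-0.174, 0.983, 0.063], [-0.342, 0.0, -0.94]]
ft_force: [-0.1, 0.2, 0.7]
finger_gap: 0.706
grip_force: 0.0
(600, 640, 3)
```

View pics/v12.png

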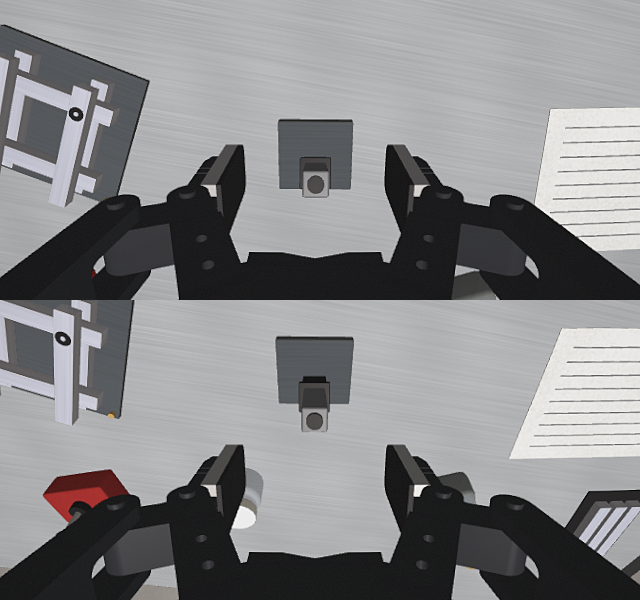

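Both views show the holder base centred (about 278–353 px wide) with the probe cap at (316,284) in wrist_12 and (314,221) in wrist_13. The stack with its third layer and mark is visible at the left.

Run:
```python
import pickle
from mark import *
np.set_printoptions(precision=4,suppress=True)
d=pickle.load(open('snap_12.pkl','rb'));e=pickle.load(open('snap_13.pkl','rb'))
L=[]
for a,c in((d['wrist'],(316,284)),(e['wrist'],(314,221))):
    g=a['img'].astype(int).mean(2);u,v=c;w=g[v-14:v+15,u-14:u+15]
    m=(w<105).astype(np.uint8);n,l,st,ce=cv2.connectedComponentsWithStats(m);i=l[14,14]
    print(st[i],ce[i]+[u-14,v-14]); L.append((a,tuple(ce[i]+[u-14,v-14])))
p,r=tri(L);print('cap tri',p,r)
for a,q in L: print(onz(a,q,.1529))
# base corners
a=d['wrist']; print([onz(a,q,.012) for q in((278,220),(352,220),(352,288.5),(280,288.5))])
g=a['img'].astype(int).mean(2)
edge=[]
for u in range(284,348,4):
    col=g[205:240,u]; k=np.argmax(col<120); edge.append(onz(a,(u,205+k-.5),.012)[:2])
edge=np.array(edge);f=np.polyfit(edge[:,1],edge[:,0],1);print('base x axis yaw deg',np.degrees(np.arctan(-f[0])))
# side cam
s=d['side']; print('handle pix check',proj(s,p),proj(d['scene'],p))
```

```text
[  5   5  17  19 247] [315.0688 284.1053]
[  6   5  17  18 241] [314.0996 220.6141]
cap tri [0.4489 0.3127 0.15  ] [np.float64(7.096823669855651e-05), np.float64(7.096823669849547e-05)]
[0.4474 0.3123 0.1529]
[0.4466 0.3124 0.1529]
[array([0.4481, 0.268 , 0.012 ]), array([0.4322, 0.3541, 0.012 ]), array([0.5206, 0.3731, 0.012 ]), array([0.537 , 0.2844, 0.012 ])]
base x axis yaw deg 9.832872483341722
handle pix check [[379.4781 300.318 ]] [[391.6135 138.827 ]]
```

View pics/c12.png

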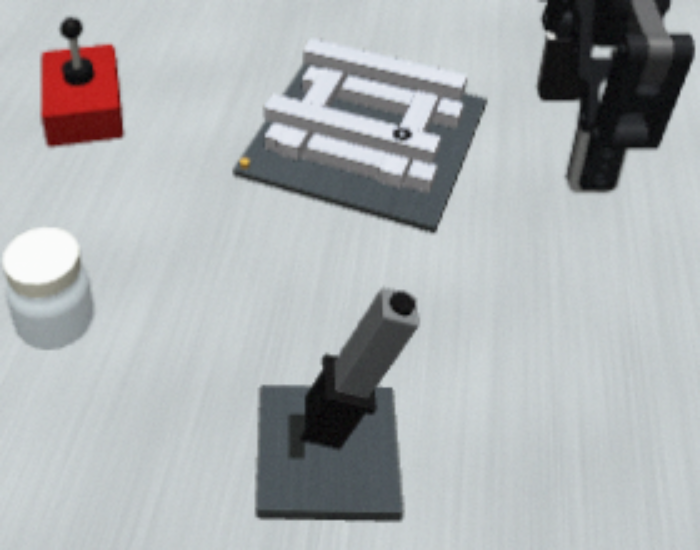

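The side crop shows the finished stack with both third-layer bars and the mark at (402,133). The jar, joystick and holder are untouched, and the probe cap is at (402,303).

```bash
python3 inch.py '[-0.013, -0.0008, 0.03, 0, 0, 0, -0.013, -0.0008, 0.03, 0, 0, 0, 0, 0, 0.03, 0, 0, 0, 0, 0, 0.02, 0, 0, 0, 0, 0, 0, 0, 0, 0, 0, 0, 0, 0, 0, 0, 0, 0, 0, 0, 0, 0]'
python3 snap.py 14 wrist
python3 - <<'E'
import pickle
from mark import *
np.set_printoptions(precision=4,suppress=True)
d=pickle.load(open('snap_14.pkl','rb'));a=d['wrist'];s=d['state'];R=np.array(s['tool_rot']);T=np.array(s['tcp_pos'])
c=np.array([.447,.3123,.1529]); u,v=proj(a,c)[0].astype(int);print(u,v)
g=a['img'].astype(int).mean(2);w=g[v-30:v+31,u-30:u+31]
m=(w<100).astype(np.uint8);n,l,st,ce=cv2.connectedComponentsWithStats(m)
for i in range(1,n):
    if st[i,4]>80:print(st[i],ce[i]+[u-30,v-30],onz(a,ce[i]+[u-30,v-30],.1529))
z=np.array([.337,.0625,-.939]);print('delta tool',R.T@(c+.039*z-T))
E
```

```text
t: 25.25
tcp_pos: [0.4373, 0.3108, 0.1872]
tool_rot: [[-0.923, -0.184, 0.339], [-0.173, 0.983, 0.065], [-0.345, 0.001, -0.939]]
ft_force: [-0.0, -0.3, 0.2]
finger_gap: 0.702
grip_force: 0.0
315 236
[  8   0  45  31 443] [314.219  211.1196] [0.4319 0.3087 0.1529]
[ 18  16  27  28 622] [315.9807 235.3971] [0.4466 0.3123 0.1529]
delta tool [ 0.0027 -0.0004  0.0745]
```

```bash
python3 inch.py '[0.0025, -0.0003, 0.02, 0, 0, 0, 0, 0, 0.02, 0, 0, 0, 0, 0, 0.02, 0, 0, 0, 0, 0, 0.0145, 0, 0, 0, 0, 0, 0, 0, 0, 0, 0, 0, 0, 0, 0, 0, 0, 0, 0, 0, 0, 0]'
python3 inch.py '[0, 0, 0, 0, 0, 0, 0, 0, 0, 0, 0, 0, 0, 0, 0, 0, 0, 0, 0, 0, 0, 0, 0, 0, 0, 0, 0, 0, 0, 0, 0, 0, 0, 0, 0, 0, 0, 0, 0, 0, 0, 0, 0, 0, 0, 0, 0, 0]' 0
python3 - <<'E'
from plant import r, eyes, monitor
import numpy as np
s=monitor.get_state();R=np.array(s['tool_rot']);T=np.array(s['tcp_pos'])
c=np.array([.447,.3123,.1529]);z=np.array([.337,.0625,-.939]);print('delta tool',R.T@(c+.039*z-T),R)
E
```

```text
t: 26.0
tcp_pos: [0.4595, 0.3147, 0.1163]
tool_rot: [[-0.922, -0.185, 0.339], [-0.173, 0.983, 0.065], [-0.345, 0.001, -0.939]]
ft_force: [0.0, 0.4, 0.5]
finger_gap: 0.702
grip_force: 0.0
t: 26.8
tcp_pos: [0.4589, 0.3144, 0.1153]
tool_rot: [[-0.923, -0.185, 0.338], [-0.174, 0.983, 0.064], [-0.344, 0.0, -0.939]]
ft_force: [-3.0, -0.6, 6.7]
finger_gap: 0.253
grip_force: 58.4
delta tool [-0.00151749  0.0001481  -0.00045683] [[-9.22910512e-01 -1.85027669e-01  3.37640266e-01]
 [-1.73618430e-01  9.82733223e-01  6.39691561e-02]
 [-3.43646371e-01  4.17233497e-04 -9.39099035e-01]]
```

```bash
python3 inch.py '[0, 0, -0.005, 0, 0, 0, 0, 0, -0.01, 0, 0, 0, 0, 0, -0.015, 0, 0, 0, 0, 0, -0.02, 0, 0, 0, 0, 0, -0.02, 0, 0, 0, 0, 0, -0.02, 0, 0, 0, 0, 0, -0.02, 0, 0, 0, 0, 0, 0, 0, 0, 0, 0, 0, 0, 0, 0, 0]'
python3 inch.py '[0, 0, 0, 0, 0.117, 0, 0, 0, 0, 0, 0.117, 0, 0, 0, 0, 0, 0.116, 0, 0, 0, 0, 0, 0, 0, 0, 0, 0, 0, 0, 0, 0, 0, 0, 0, 0, 0]'
python3 -c "
from plant import r, eyes, monitor;s=monitor.get_state();print(s['tcp_pos'],s['tool_rot'],s['joint_pos'])"
python3 snap.py 15 wrist side scene
```

```text
t: 27.7
tcp_pos: [0.4214, 0.307, 0.2179]
tool_rot: [[-0.923, -0.185, 0.337], [-0.174, 0.983, 0.064], [-0.343, 0.0, -0.939]]
ft_force: [-0.0, -0.2, -1.7]
finger_gap: 0.246
grip_force: 59.4
t: 28.3
tcp_pos: [0.4204, 0.3065, 0.2167]
tool_rot: [[-0.983, -0.185, -0.001], [-0.185, 0.983, -0.001], [0.001, -0.001, -1.0]]
ft_force: [-0.0, -0.5, -0.5]
finger_gap: 0.252
grip_force: 59.2
[0.42038399 0.30649144 0.21672005] [[-9.82740188e-01 -1.84988455e-01 -9.97636315e-04]
 [-1.84987468e-01  9.82740365e-01 -1.00558177e-03]
 [ 1.16643849e-03 -8.03675406e-04 -9.99998997e-01]] [ 5.05888007e-01  1.09876509e-01 -2.92108879e-01  1.17017091e+00
 -3.96188137e-04  3.19828569e-01]
```

```bash
python3 inch.py '[0.0005, -0.0364, 0, 0, 0, 0, 0.0005, -0.0364, 0, 0, 0, 0, 0.0005, -0.0364, 0, 0, 0, 0, 0.0005, -0.0364, 0, 0, 0, 0, 0.0005, -0.0364, 0, 0, 0, 0, 0.0005, -0.0364, 0, 0, 0, 0, 0.0005, -0.0364, 0, 0, 0, 0, 0, 0, 0, 0, 0, 0, 0, 0, 0, 0, 0, 0]'
python3 inch.py '[0, 0, 0.02, 0, 0, 0, 0, 0, 0.02, 0, 0, 0, 0, 0, 0, 0, 0, 0, 0, 0, 0, 0, 0, 0, 0, 0, 0, 0, 0, 0]'
python3 snap.py 16 wrist side scene
python3 -c "
import cv2,numpy as np,pickle
d=pickle.load(open('snap_16.pkl','rb'))
from h import proj
p=np.array([.4653,.0558,.056]);
T=[]
for n,f in(('side',5),('scene',5),('wrist',2)):
    q=proj(d[n],p)[0];u,v=q.astype(int);print(n,q)
    h=30 if n!='wrist' else 75
    T.append(cv2.resize(d[n]['img'][max(v-h-15,0):v+h-15,max(u-h,0):u+h,::-1],(266,266),interpolation=cv2.INTER_CUBIC)); print(u-h,v-h-15)
cv2.imwrite('pics/c16.png',np.hstack(T))
print(d['state']['tcp_pos'])"
```

```text
t: 29.35
tcp_pos: [0.4648, 0.0557, 0.2181]
tool_rot: [[-0.983, -0.183, 0.001], [-0.183, 0.983, 0.0], [-0.001, 0.0, -1.0]]
ft_force: [-0.9, 1.0, -1.4]
finger_gap: 0.249
grip_force: 59.7
t: 29.85
tcp_pos: [0.4659, 0.0567, 0.179]
tool_rot: [[-0.983, -0.186, 0.002], [-0.186, 0.983, 0.0], [-0.002, -0.0, -1.0]]
ft_force: [0.3, -0.3, -1.7]
finger_gap: 0.251
grip_force: 59.7
side [380.11994356 232.41449496]
350 187
scene [308.13611063 184.75105418]
278 139
wrist [314.94211784 194.98341015]
239 104
[0.46591705 0.05666762 0.17901164]
```

View pics/c16.png

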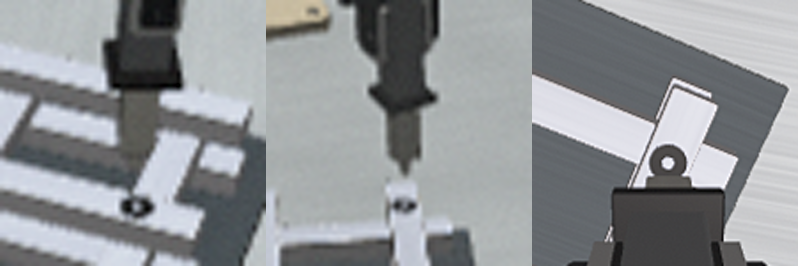

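The crops show, left to right, side, scene and wrist. In the side crop the tip is at (136,165) above the mark at (136,206), and in the scene crop at (138,175) above (138,204). In the wrist crop the mark is just ahead of the nose. That was my 11th picture, one over the limit of 10, so I'll view no more and work from numbers only.

```bash
cat > axis.py <<'E'
import pickle,sys
from mark import *
np.set_printoptions(precision=4,suppress=True)
b=pickle.load(open('snap_12.pkl','rb'));d=pickle.load(open(f'snap_{sys.argv[1]}.pkl','rb'))
s=d['state'];T=np.array(s['tcp_pos']);R=np.array(s['tool_rot'])
N=[];D=[];M=[]
for n in('side','scene'):
    a=d[n];df=np.abs(a['img'].astype(int)-b[n]['img']).sum(2)
    # mark: dark ring in the earlier picture without the arm
    q=proj(b[n],[.4653,.0558,.056])[0];u,v=np.round(q).astype(int)
    g=b[n]['img'].astype(float).mean(2)[v-6:v+7,u-6:u+7]; w=np.clip(150-g,0,None)
    yy,xx=np.mgrid[v-6:v+7,u-6:u+7]; mk=((w*xx).sum()/w.sum(),(w*yy).sum()/w.sum())
    P=onz(b[n],mk,.056);M.append(P);print(n,'mark',mk,P,'w',(w>0).sum())
    # probe axis pixels at nose heights, silhouette centre by rows
    lo=proj(a,T-[0,0,.084])[0];hi=proj(a,T-[0,0,.048])[0];c=[]
    for y in range(int(np.ceil(hi[1])),int(lo[1])+1):
        u0=int(round(lo[0]));r=df[y,u0-9:u0+10].astype(float);x=np.nonzero(r>45)[0]
        c.append((u0-9+(x[0]+x[-1])/2,y,len(x)))
    c=np.array(c);k=np.median(c[:,2]);c=c[abs(c[:,2]-k)<=1]
    print(c[:,2],'mean u',c[:,0].mean(),'expected',(lo[0]+hi[0])/2)
    vu=(c[:,0].mean(),c[:,1].mean());o,dr=ray(a,vu)
    h=np.cross(dr,[0,0,1]);h=h[:2]/np.linalg.norm(h[:2]);N.append(h);D.append(h@o[:2])
    print('  offset of mark from axis, sideways mm',1e3*(h@P[:2]-h@o[:2]),h)
ax=np.linalg.solve(N,D);print('axis',ax,'tcp',T,'axis-tcp tool',R[:,:2].T@np.r_[ax-T[:2],0]*1e3)
dm=np.linalg.solve(N,[N[i]@M[i][:2]-D[i] for i in(0,1)]);print('move needed (same-camera) tool mm',R[:2,:2].T@dm*1e3)
E
python3 axis.py 16
python3 - <<'E'
import pickle
from mark import *
for k in ('16','12'):
    d=pickle.load(open(f'snap_{k}.pkl','rb'));a=d['wrist']
    q=proj(a,[.4653,.0558,.056])[0];u,v=np.round(q).astype(int);h=9 if k=='12' else 12
    c,s=dot(a,roi=(v-h,v+h if k=='12' else v+8,u-h,u+h));print(k,c,s,onz(a,c,.056))
E
```

```text
side mark (np.float64(378.7803963141156), np.float64(231.7387262496942)) [0.4682 0.0542 0.056 ] w 75
[12. 12. 11. 12. 11. 11. 11. 12.] mean u 380.875 expected 381.707674011801
  offset of mark from axis, sideways mm -0.7765738139903222 [-0.9993 -0.0383]
scene mark (np.float64(307.97099347353156), np.float64(185.22552574329225)) [0.4676 0.0547 0.056 ] w 22
[8. 8. 8. 8. 8. 8. 8. 8. 8.] mean u 308.5 expected 307.8959775946513
  offset of mark from axis, sideways mm -3.067012571626726 [0.2647 0.9643]
axis [0.4673 0.0579] tcp [0.4659 0.0567 0.179 ] axis-tcp tool [-1.5748  0.9726]
move needed (same-camera) tool mm [-0.255  -3.5388]
16 (np.float64(315.2297992706299), np.float64(194.52123928070068)) (16.982112884521484, 20.667381286621094) [0.46491585 0.05594252 0.056     ]
12 (np.float64(75.56548690795898), np.float64(213.7152338027954)) (12.006165504455566, 14.727170944213867) [0.46550001 0.05631423 0.056     ]
```

Run:
```python
import pickle
from mark import *
d=pickle.load(open('snap_16.pkl','rb'));a=d['wrist'];s=d['state'];T=np.array(s['tcp_pos']);R=np.array(s['tool_rot'])
print(np.round(proj(a,[T+R@[.016,0,z] for z in(.039,.045)]+[T+R@[.0,0,z] for z in(.05,.1,.12)]),1))
g=a['img'].astype(int).mean(2)
for y in range(200,226,4): 
    x=np.nonzero(g[y,270:361]<100)[0]+270; print(y,x[0],x[-1],(x[0]+x[-1])/2)
for y in (205,207,209): print(g[y,295:340].astype(int))
for n in('scene',):
    b=d[n];u,v=308,178
    print(b['img'][v-8:v+9,u-7:u+8].mean(2).astype(int))
d=pickle.load(open('snap_12.pkl','rb'));print(d['scene']['img'][180:190,300:316].mean(2).astype(int))
```

```text
[[316.5 207.7]
 [316.4 204.4]
 [316.4 230.5]
 [316.  204.9]
 [315.9 197.3]]
200 294 354 324.0
204 293 359 326.0
208 292 357 324.5
212 284 355 319.5
216 283 353 318.0
220 283 347 315.0
224 284 350 317.0
[181  93 199 229 225 223 226 240 132  77  83  86  88  88  88  90  90  91
  90  90  89  89  89  88  89  89  87  89  89  89  88  85  76 127 230 229
 227 227 228 229 230 230 229 230 230]
[104 182 228 229 225 226 232 229 116  82  88  89  90  90  89  92  90  92
  90  90  90  89  89  89  90  90  89  90  90  91  93  91  85  77 244 238
 230 227 226 226 227 228 229 230 231]
[103 162 179 175 174 177 183 153  84  66  70  69  70  70  70  71  71  72
  70  71  72  70  71  70  70  70  71  71  70  72  71  72  70  67 116 135
 161 177 181 181 180 179 177 177 178]
[[173 174 174 182 105  71  73  76  74  74  72  93 177 178 178]
 [175 175 177 184 115  77  70  78  75  75  76  84 177 181 173]
 [174 176 177 182 130  76  73  80  76  76  77  64 176 178 176]
 [173 177 175 179 126  73  72  75  75  73  71  63 176 178 175]
 [174 174 175 176 154  98  71  75  73  74  98  93 175 178 176]
 [173 173 174 175 178 156 121  
[... 696 characters left out ...]
 91 106 165 214 176 173 173]]
[[169 168 166 168 167 175 190 190 191 194 196 192 170 169 167 168]
 [168 167 166 167 163 212 202 201 204 206 202 207 172 171 172 170]
 [167 168 166 164 166 201 202 202 205 205 206 202 173 169 169 171]
 [167 166 169 167 168 166 204 170 168 166 185 205 174 169 168 173]
 [171 169 169 168 171 138 166  85 109 139 114 143 176 171 169 170]
 [170 168 173 169 174 111 108  42  85 123  41  66 194 171 171 172]
 [168 170 168 169 173 103 171 115 122  90 107 163 214 174 170 170]
 [169 169 168 168 171 111 210 186 186 166 182 204 210 179 175 175]
 [173 178 176 177 182 134 209 200 200 203 204 202 203 186 190 191]
 [186 191 192 194 194 159 208 199 197 197 199 201 199 172 201 203]]
```

Run:
```python
import pickle
from mark import *
d=pickle.load(open('snap_16.pkl','rb'));a=d['side'];b=pickle.load(open('snap_12.pkl','rb'))['side']
T=d['state']['tcp_pos']
print(np.round(proj(a,[[.4673,.0570,z] for z in(.079,.085,.093)]+[[.4653,.0558,.056],[.4753,.0558,.056]]),2))
print(a['img'][214:229,373:390].mean(2).astype(int))
print((a['img'].astype(int)-b['img'])[214:229,373:390].sum(2))
print(b['img'][226:240,371:391].mean(2).astype(int))
```

```text
[[379.84 224.  ]
 [380.03 221.69]
 [380.3  218.58]
 [380.12 232.41]
 [375.26 231.83]]
[[222 202 183 115  82  88  90  92  87  87  90  90  89 100 101 104 102]
 [216 216 215 127  81  88  91  86  88  87  86  88  85  92 114 104 100]
 [213 214 215 126  82  87  91  91  88  92  88  88 126 150 169 138 143]
 [214 213 212 135  89  86  90  91  90  87  89  94 154 203 214 193 200]
 [196 212 218 156 100  89  88  90  88  90  88  91 123 210 216 215 215]
 [146 179 189 131  97  87  83  87  87  89  90  91 172 209 217 217 213]
 [102 101  95  85  88  90  88  88  87  87  84  94 209 214 217 214 214]
 [103 102  99  96  85  79  78  82  79  83  73 156 211 217 216 212 217]
 [ 98 101  99 103  86  81  72  79  73  84  99 209 216 217 215 216 216]
 [ 99 102 102 100 104  92  86  90  84 101 176 213 217 215 215 212 211]
 [ 86  95  87  93  98  94  86  86  90 118 208 216 219 215 214 215 214]
 [ 78  78  70  76  86  95  79  81  95 172 212 216 216 213 214 215 213]
 [ 81  79  78  83  79  79  70  79 107 208 217 217 216 214 214 216 212]
 [ 79  78  75  76  74  81  80  78 167 211 218 217 212 213 216 214 214]
 [140  97  76  77  8
[... 1893 characters left out ...]
 213 230
  143  94]
 [230 231 231 231 232 229 133  43  51 114  89  38  89 192 227 227 210 228
  161 112]
 [231 230 231 230 231 231  95  31  60 176 140  56  27 103 222 229 230 223
  218 189]
 [203 213 229 233 232 231 121  39  35 134 107  41  26 130 225 230 231 230
  229 229]
 [113 149 194 207 207 218 192 130 123  64  46  81 158 206 231 232 232 232
  232 232]
 [110 108 110 108 134 162 191 163 174 149 175 188 227 232 231 232 232 231
  232 231]
 [115 111 113 111 109 110  99 108 136 164 198 199 212 226 232 231 231 231
  231 231]
 [111 117 116 111 114 115 111 111 112 109 104 106 145 188 200 201 211 226
  233 230]
 [127 121 110 115 114 115 111 114 108 112 112 115 112 112 104 112 146 190
  203 200]]
```

```bash
cat > ft.py <<'E'
from plant import r, eyes, monitor
import numpy as np
S=[]
for i in range(12): eyes.snapshot("side"); S.append(monitor.get_state())
f=np.array([s['ft_force'] for s in S]);t=np.array([s['tcp_pos'] for s in S])
np.set_printoptions(precision=4,suppress=True)
print('F',f.mean(0),'sd',f.std(0),'tcp',t.mean(0),t.std(0)*1e3,'t',S[-1]['t'])
E
python3 inch.py '[0.0023, -0.0004, 0.003, 0, 0, 0, 0, 0, 0.003, 0, 0, 0, 0, 0, 0.002, 0, 0, 0, 0, 0, 0.002, 0, 0, 0, 0, 0, 0, 0, 0, 0, 0, 0, 0, 0, 0, 0, 0, 0, 0, 0, 0, 0]'; python3 ft.py; python3 snap.py 17 wrist side scene
python3 - <<'E'
import pickle
from mark import *
d=pickle.load(open('snap_17.pkl','rb'));a=d['side']
print(a['img'][216:232,373:390].mean(2).astype(int))
print(d['scene']['img'][176:188,301:316].mean(2).astype(int))
E
```

```text
t: 30.7
tcp_pos: [0.4632, 0.0552, 0.1679]
tool_rot: [[-0.983, -0.185, 0.0], [-0.185, 0.983, 0.0], [-0.0, -0.0, -1.0]]
ft_force: [0.9, 0.8, -1.2]
finger_gap: 0.249
grip_force: 59.7
F [ 0.1018 -0.2698 -1.2387] sd [0.4914 0.5457 0.6964] tcp [0.4632 0.0552 0.1679] [0.0456 0.0104 0.0393] t 31.3
[[214 215 213 217 204  96  86  88  89  90  90  89  90  94 163 136 142]
 [212 212 216 216 185  84  89  89  87  92  91  87  91 110 207 194 199]
 [197 211 217 214 186  86  87  90  86  91  88  86  89 115 208 219 213]
 [145 182 190 189 167  84  85  88  89  90  86  86  88 116 208 216 213]
 [101 101  98 118 120  76  82  87  89  90  90  87  93 117 209 214 213]
 [105 104 100 103  83  65  88  89  90  88  88  87  87 124 209 214 213]
 [ 97 101 103 103  85  74  85  88  89  89  85  87  88 154 208 214 214]
 [ 93 102  99  99  98  83  87  86  89  93  91  88  87 175 210 214 215]
 [ 87  96  89  91  96  80  87  89  89  88  88  86  92 174 211 216 215]
 [ 81  79  71  79  85  77  80  81  78  82 125 131 132 187 214 216 216]
 [ 81  77  78  77  76  72  72  74  81  79 182 194 192 211 216 216 213]
 [ 78  81  79  74  76  82  7
[... 384 characters left out ...]
7 175]
 [175 175 173 179 148  88  75  72  72  86  96 162 177 176 174]
 [174 173 174 172 178 149  91  70  84 142 153 175 174 172 174]
 [169 168 169 171 150 177 122  70  95 182 181 173 169 170 170]
 [172 170 170 169 176 195 157  73  97 198 198 174 172 171 172]
 [169 171 169 165 217 210 195 135 162 207 210 173 173 174 171]
 [168 166 168 168 203 207 207 196 209 210 207 175 171 171 175]
 [170 171 168 168 171 208 173 170 170 186 210 175 174 173 174]
 [174 172 172 174 140 169  86 107 140 115 140 180 174 175 173]
 [172 171 171 175 111 108  40  84 122  44  68 192 174 173 172]
 [171 172 172 177 102 171 117 124  91 107 165 216 176 174 175]
 [174 172 173 174 113 213 187 185 166 185 207 212 180 178 180]]
```

```bash
python3 inch.py '[-0.001, 0.0006, 0.003, 0, 0, 0, 0, 0, 0.002, 0, 0, 0, 0, 0, 0.002, 0, 0, 0, 0, 0, 0.001, 0, 0, 0, 0, 0, 0, 0, 0, 0, 0, 0, 0, 0, 0, 0, 0, 0, 0, 0, 0, 0]'; python3 snap.py 18 wrist side scene
python3 - <<'E'
import pickle
from mark import *
d=pickle.load(open('snap_18.pkl','rb'));a=d['side']
print(a['img'][219:236,373:390].mean(2).astype(int))
print(d['scene']['img'][178:188,301:316].mean(2).astype(int))
a=d['wrist'];u,v=315,195;print(d['state']['tcp_pos'],proj(a,np.array([[.4653,.0560,.056]])))
E
```

```text
t: 32.15
tcp_pos: [0.4641, 0.056, 0.16]
tool_rot: [[-0.983, -0.185, 0.0], [-0.185, 0.983, -0.0], [-0.0, -0.0, -1.0]]
ft_force: [-0.5, 0.9, -1.9]
finger_gap: 0.248
grip_force: 59.7
[[144 182 189 190 108  86  89  87  92  88  88  92  88 168 211 215 213]
 [104 103  96 121  74  92  91  91  91  91  87  94  91 180 212 214 212]
 [102 102 100 105  69  92  89  90  88  89  86  87  99 207 217 213 213]
 [101 104 102  95  63  85  86  91  87  88  89  92 108 208 216 213 215]
 [ 98 103 100  90  57  83  87  90  91  88  90  87 120 206 214 212 212]
 [ 86  97  87  87  62  85  90  91  87  91  90  89 118 206 216 215 213]
 [ 81  77  71  78  66  83  89  87  89  89  88  89 114 206 215 214 215]
 [ 80  76  78  77  69  86  89  89  87  92  89  90 127 207 215 214 213]
 [ 79  78  75  77  70  85  89  87  87  85  88  90 139 210 215 215 212]
 [135 102  77  78  75  81  81  86  88 109 117 118 148 207 215 211 216]
 [200 171 153 161 137 100  79  81  86 156 179 181 191 211 213 214 217]
 [215 212 215 221 201 170 107  89  89 151 195 213 214 214 213 215 199]
 [216 216 217 213 189 171 105  79  72  90 144 210 217 214 199 216 13
[... 283 characters left out ...]
17]]
[[172 171 172 176 118  71  73  79  74  74  74  89 175 176 173]
 [172 170 172 175 107  72  73  76  74  74  68  90 169 172 171]
 [170 171 171 172 171 135  80  75  74 109 128 137 172 174 172]
 [169 171 168 167 219 192 133  79  70 160 192 177 171 176 172]
 [170 171 167 167 203 210 195  85  63 175 211 174 172 171 172]
 [169 169 171 171 173 208 180  92  73 166 210 178 173 175 171]
 [174 169 173 174 138 171  88 102 132 119 143 178 174 172 172]
 [171 170 174 175 112 107  43  89 126  42  65 193 175 174 176]
 [171 170 171 175 104 174 121 123  90 106 168 214 176 173 175]
 [171 172 172 175 115 211 190 185 171 182 208 212 180 176 178]]
[0.46407848 0.05597621 0.15997353] [[315.75249039 204.96596059]]
```

```bash
python3 inch.py '[0, 0, 0.002, 0, 0, 0, 0, 0, 0.002, 0, 0, 0, 0, 0, 0.002, 0, 0, 0, 0, 0, 0.001, 0, 0, 0, 0, 0, 0, 0, 0, 0, 0, 0, 0, 0, 0, 0, 0, 0, 0, 0, 0, 0]'; python3 ft.py;  python3 inch.py '[0, 0, 0.001, 0, 0, 0, 0, 0, 0.001, 0, 0, 0, 0, 0, 0, 0, 0, 0, 0, 0, 0, 0, 0, 0, 0, 0, 0, 0, 0, 0]'; python3 ft.py
```

```text
t: 33.0
tcp_pos: [0.464, 0.056, 0.153]
tool_rot: [[-0.983, -0.185, 0.0], [-0.185, 0.983, 0.0], [-0.0, -0.0, -1.0]]
ft_force: [-0.1, 0.2, -0.4]
finger_gap: 0.25
grip_force: 59.7
F [ 0.135  -0.0821 -0.5295] sd [0.337  0.3446 0.4874] tcp [0.464  0.056  0.1529] [0.0159 0.0094 0.0286] t 33.6
t: 34.1
tcp_pos: [0.464, 0.056, 0.1509]
tool_rot: [[-0.983, -0.185, 0.0], [-0.185, 0.983, 0.0], [-0.0, -0.0, -1.0]]
ft_force: [0.1, -0.4, 0.3]
finger_gap: 0.248
grip_force: 59.8
F [ 0.0045  0.0322 -0.0593] sd [0.5468 0.4982 0.3591] tcp [0.464  0.056  0.1509] [0.0097 0.0106 0.011 ] t 34.7
```

```bash
python3 inch.py '[0, 0, 0.001, 0, 0, 0, 0, 0, 0, 0, 0, 0, 0, 0, 0, 0, 0, 0, 0, 0, 0, 0, 0, 0]'; sed -i 's/range(12)/range(40)/' ft.py; python3 ft.py
```

```text
t: 35.1
tcp_pos: [0.464, 0.056, 0.1499]
tool_rot: [[-0.983, -0.185, 0.0], [-0.185, 0.983, 0.0], [-0.0, 0.0, -1.0]]
ft_force: [-0.3, 0.1, 0.3]
finger_gap: 0.25
grip_force: 59.9
F [0.2878 0.1712 0.5284] sd [0.5572 0.4801 0.4666] tcp [0.464  0.056  0.1499] [0.0163 0.0121 0.0148] t 37.1
```

```bash
python3 snap.py 19 side scene
python3 - <<'E'
import pickle
import numpy as np
d=pickle.load(open('snap_19.pkl','rb'));b=pickle.load(open('snap_18.pkl','rb'))
print(d['scene']['img'][180:188,301:316].mean(2).astype(int))
print(d['side']['img'][226:237,373:390].mean(2).astype(int))
for n in('side','scene'):
    m=np.abs(d[n]['img'].astype(int)-b[n]['img']).sum(2)>90; y,x=np.nonzero(m); print(n,m.sum(),x.min(),x.max(),y.min(),y.max())
from plant import r, eyes, monitor
s=monitor.get_state(); print(s['tcp_pos'],s['tool_rot'][2],s['t'])
E
```

```text
[[171 170 171 175 131  77  72  77  75  75  75  90 168 175 171]
 [171 172 167 172 154  81  73  77  77  76  73  90 174 174 173]
 [169 168 168 172 147  82  72  78  78  74  72  92 172 174 173]
 [170 171 170 173 152 131  84  78  76  85 110 142 175 174 174]
 [171 171 173 176 142 142  71  69  79  73  92 182 176 174 175]
 [174 175 172 179 112 113  41  48  58  40  72 196 177 173 172]
 [171 173 174 177 103 174 120 120  83 106 166 217 176 174 176]
 [171 170 171 175 112 212 187 188 168 184 209 214 179 178 178]]
[[ 77  77  77  74  66  87  87  86  91  89  90  89 135 207 215 216 214]
 [ 79  78  77  69  65  85  90  89  91  88  90  88 142 208 214 214 211]
 [140 100  76  67  66  86  90  84  88  88  89  88 150 210 213 210 214]
 [201 170 151 142  86  85  91  89  90  89  87  91 170 210 214 213 216]
 [216 215 214 205 110  87  87  88  85  88  87  92 165 211 215 213 199]
 [216 216 215 216 110  91  91  90  89  86  90  90 183 212 198 216 130]
 [218 218 217 216  99  71  93  92  90  73  71  85 206 216 196 214 145]
 [220 217 218 218  89  27  76  91  77  38  33  73 208 215 214 213 201]
 [214 219 219 219 107  28  30  65  39  24  23 115 213 217 213 220 216]
 [178 193 192 199 177 120 113  55  41  75 141 192 215 218 218 219 217]
 [102  95 123 143 179 149 162 136 161 171 213 219 218 219 218 218 221]]
side 3270 367 428 0 234
scene 1435 282 330 0 185
[0.46400864 0.05597339 0.14990606] [-5.73043730e-05 -2.03779732e-05 -9.99999998e-01] 37.2
```

```bash
python3 -c "
from plant import r, eyes, monitor;print(r.job_done())"
```

```text
the job is handed in; nothing more can be done
None
```

The job is handed in at about 37 s: both bars lie as the third layer with the mark up, and the probe is held upright on the mark's centre, pressing about 1.9 N (tip in about 5–6 mm, estimated from noisy force readings and height); I viewed 11 pictures, one over the limit of 10.

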